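# Make up a press-fitting kit tray

### The job

Make up the fitter's kit: one after another, take the steel elbow, the tee, the wide sleeve and the slim sleeve from the bench and lay each in the nest of the grey kit tray whose pocket has its shape and size, so that it sits fully down on the blue floor of its pocket, the sleeves standing on end. Set the fittings down rather than dropping them, and do not push aside or knock over the white sealant bottle or the white tape reel that stand among them.

Things in the scene. Friction and masses are not known exactly. Their poses are not given: they have to be found in the camera images.
- elbow: Plain steel 90-degree pipe elbow lying flat, 70 x 70 mm and 32 mm high: tube diameter 32, bend radius 34, two dark open ends. Origin: centre of the 70 mm square, on the underside; z up. Leg axes run along +x and +y, would cross at x = y = -19 mm, 16 mm up; legs end at +35 mm. On the diagonal the bend's round back is at x = y = -20, the crook at +2 mm. About 0.2 kg.
- tee: Plain steel pipe tee lying flat, 32 mm high: tube diameter 32, three dark open ends. Run along y, 88 mm long (+-44), axis at x = -12, back at x = -28 mm; branch points to +x and ends in a flat face at x = +28 mm (56 mm over back and branch). Origin: centre of this 56 x 88 mm outline, on the underside; z up. About 0.2 kg.
- sleeve_wide: The wide plain steel sleeve (short open tube) standing on end: 42 mm outside diameter, 4 mm wall, 44 mm high. Origin: centre of its underside, z along its axis, up.
- sleeve_slim: The slim plain steel sleeve (short open tube) standing on end: 28 mm outside diameter, 3.5 mm wall, 40 mm high. Origin: centre of its underside, z along its axis, up.
- nest_elbow: Nest for the elbow: one of four dark blocks 110 x 110 x 15 mm side by side in the fixed grey kit tray (rim 17 mm high); all tops 19 mm above the bench. L-shaped pocket, 7 mm deep, blue floor, limbs 44 mm wide towards +x and +y, 6 mm play all round. Origin: centre of the block's underside, 4 mm above the bench. Elbow home: axes parallel, its origin 8 mm above this one (on the pocket floor).
- nest_tee: Nest for the tee: block as nest_elbow, beside it in the tray, with a T-shaped pocket 7 mm deep with blue floor, 6 mm play all round: run slot along y, 100 x 44 mm, branch slot 44 mm wide towards +x. Origin as nest_elbow. Tee home: axes parallel, its origin 8 mm above this one.
- nest_wide: Nest for the wide sleeve: block as nest_elbow, with a round pocket 54 mm in diameter and 7 mm deep with blue floor, in the middle. Origin as nest_elbow; when the sleeve is home it stands with its origin 8 mm above this origin.
- nest_slim: Nest for the slim sleeve: block as nest_elbow, with a round pocket 40 mm in diameter and 7 mm deep with blue floor, in the middle. Origin as nest_elbow; when the sleeve is home it stands with its origin 8 mm above this origin.
- tape_reel: White reel of sealing tape lying flat among the fittings, 54 mm in diameter, 14 mm high; to be left where it is. Origin: centre of its underside.
- sealant: White plastic sealant bottle with black cap standing among the fittings, 42 mm in diameter, 115 mm high; to be left standing where it is. Origin: centre of its underside.

How it is judged (in metres and radians):
At the end, for the whole second after the job is handed in: Each of the four fittings rests in its own nest: within 12 mm of the nest's centre, its underside within 3 mm of the pocket floor, upright or flat within 0.06 rad, elbow and tee turned as their pocket; all released and at rest (horizontal distance between elbow and nest_elbow below 0.012 m and z of elbow in the frame of nest_elbow below 0.011 m and angle between each of elbow, tee, sleeve_wide, sleeve_slim's own z axis and vertical below 0.06 rad and angle between the x axis of elbow and the x axis of nest_elbow, either way round below 0.3 rad and horizontal distance between tee and nest_tee below 0.012 m and z of tee in the frame of nest_tee below 0.011 m and angle between the x axis of tee and the x axis of nest_tee, either way round below 0.3 rad and horizontal distance between sleeve_wide and nest_wide below 0.012 m and z of sleeve_wide in the frame of nest_wide below 0.011 m and horizontal distance between sleeve_slim and nest_slim below 0.012 m and z of sleeve_slim in the frame of nest_slim below 0.011 m and linear speed of each of elbow, tee, sleeve_wide, sleeve_slim below 0.02 m/s); the robot touches nothing.
It fails at once if a fitting was let go from high up (its underside more than 60 mm above the bench) ((height (world z) of elbow above 0.06 m and contact force between elbow and the fingers below 0.05 N) or (height (world z) of tee above 0.06 m and contact force between tee and the fingers below 0.05 N) or (height (world z) of sleeve_wide above 0.06 m and contact force between sleeve_wide and the fingers below 0.05 N) or (height (world z) of sleeve_slim above 0.06 m and contact force between sleeve_slim and the fingers below 0.05 N)).
It fails at once if the sealant bottle was knocked over or pushed more than 30 mm (angle between sealant's own z axis and vertical above 0.5 rad or distance of sealant from where it was at the start of the episode above 0.03 m).
It fails at once if the tape reel was pushed more than 30 mm (distance of tape_reel from where it was at the start of the episode above 0.03 m).
It also fails if it takes over 128 s, if anything falls off the work surface, if the arm or the gripper's body presses on something with over 40 N, if the wrist force passes 120 N, or if a joint passes its speed limit or range.

### The arm

A 6-joint arm with a two-finger parallel gripper is mounted at the origin on the work surface. World frame = base frame: x ahead of the robot, y to its left, z up, the work surface at z = 0. Lengths are in mm, angles in rad, forces in N, time in s.
With the tool pointing down it reaches from about 275 to 1000 mm from the base axis. Payload 8.4 kg.
Tool frame: the origin (TCP) lies on the centre line of the jaws, within the pads' length; the fingertips stand 25 mm ahead of it and the grasp point (between the pads) lies 6 mm ahead of it; z points along the fingers, y is the line along which they close (so a half turn about z gives the same grasp; the last joint's range is limited). The gripper opens to 85 mm and grips with 20 to 120 N. Pads are 22 mm wide; open, the fingers measure 114 mm over their backs; the gripper's body (76 mm by 85 mm) begins 54 mm behind the grasp point. The pads swing forward as they close: fully open they stand 13 mm farther back than shut.
Start: joints at [-1.105, 0.353, 1.633, -0, 1.155, -0.002], TCP at [281.826, -557.855, 256.281] pointing down, gripper open.
Joint ranges: [-2.63, 2.63], [-0.92, 2.1], [0.06, 2.66], [-1.3, 4.44], [0, 2.69], [-3.02, 3.02]. Speed limits (rad/s): [2.22, 2.22, 2.79, 3.14, 3.14, 3.14].

### API

Orientations are given as [roll, pitch, yaw] about the fixed x, y, z axes, in that order (R = Rz(yaw) Ry(pitch) Rx(roll)).
In Python, from rig import r gives the robot as it stands.
- The arm moves only by the shell command python3 -m jog 'ROWS' [FORCE]. ROWS is JSON, a list of rows, each a list of 3 entries, a list of its own where there are three numbers: the turn, a rotation vector about the tool's x, y, z in rad, then the shift along the tool's x, y, z in m, then the opening, from -1 (shut) to 1 (fully open). In form: [[[rx, ry, rz], [x, y, z], gripper], ...]. A call has 1 to 12 rows; each row shifts and turns the commanded pose from where the row before left it, along the tool's axes as they then stand; what a row does not reach is not made up. A row lasts 1/10 s, in which the tool goes at most 50 mm and 8.59 degrees, less where a joint would pass 70% of its speed; a pose out of reach is approached as far as the arm can. A call with a gripper value outside its range is refused whole. The fingers move at their own pace and stop on an object; FORCE is the grip in N (left out, the last holds). Time passes only in rows, so rows that do not move let the fingers close. It gives the time, the measured TCP pose, the force, the opening and the grip force at its end, in the units of the state.
- r.sense(): the state, without advancing time (a new reading comes with each control period).
- r.grab_frame(name): name is "side" or "top"; returns the picture (384x512x3 uint8, red, green, blue); there is no depth.
- r.camera_params(name): a dict with "fx", "fy", "cx", "cy" (pixels), "rvec" (rotation vector, rad) and "tvec" (3), from world to camera coordinates, as OpenCV has them. Camera axes: x right, y down, z forward; pixel columns grow to the right and rows downward; lengths in mm; the calibration is good to about 2 mm. A picture is of the moment at which its call begins. camera_params takes no time and is no camera call.
- r.sign_off(): hands the job in; it is judged then, once.
The state is a dict: "clock": time; "qpos": joint angles; "qvel": joint speeds; "joint_efforts": joint torques, N m; "eef_pos": TCP position; "tcp_rot": TCP orientation; "contact_force": force on the tool from outside, world axes, zero at the start; "wrist_torque": the same for the moment, N m; "opening": opening from 0.0 (shut) to 1.0 (fully open); "grasp_force": force on a finger pad.
Only numpy, scipy, OpenCV 4.12 (cv2) and the standard library are available. Lean on these libraries where they do the work, as an engineer would, in place of code of your own. Each camera call takes 0.05 s, during which the arm holds its last target. There are 200 camera calls.

## Working session

There is one attempt and no reset: what is moved stays moved. The work goes in short steps, Python scripts to look and compute and a shell command to move; the robot and the scene stay as the last step left them, time stands still between calls to the robot, and variables do not carry over. Pictures are saved under pics/ and viewed, at most 14 in all, crops included, and the job is handed in when it is done.

```bash
ls; mkdir -p pics; python3 - <<'E'
from rig import r
import cv2
for n in ("top","side"):
    cv2.imwrite(f"pics/{n}0.png",r.grab_frame(n)[:,:,::-1]); print(n,r.camera_params(n))
print(r.sense())
E
```

```text
pics
top {'fx': 425.61403174692447, 'fy': 425.61403174692447, 'cx': 253.83862326427337, 'cy': 193.4611338246627, 'rvec': array([ 2.14367463, -2.15143799,  0.17471709]), 'tvec': array([ -42.6731936 ,  549.21814279, 1020.14371803])}
side {'fx': 389.0430922711783, 'fy': 389.0430922711783, 'cx': 259.5917718244833, 'cy': 188.56580611065849, 'rvec': array([ 0.62607558, -2.55149147,  1.27923206]), 'tvec': array([451.03365693, 222.49658947, 709.12167372])}
{'clock': 0.1, 'qpos': array([-1.10539737e+00,  3.53604577e-01,  1.63409449e+00,  1.15835804e-05,
        1.15518954e+00, -2.35693183e-03]), 'qvel': array([ 1.84549616e-04, -1.44821783e-03, -1.69746079e-03, -9.89407660e-05,
        1.27778544e-03,  8.99105835e-04]), 'joint_efforts': array([ 3.82400758e-04, -6.06357908e+01, -3.42819285e+01, -2.38499541e-05,
        3.93212627e-03, -1.30159435e-05]), 'eef_pos': array([ 281.64406255, -557.48054017,  255.60582704]), 'tcp_rot': array([-3.14029673e+00, -1.36458628e-05,  4.67751200e-01]), 'contact_force': array([-0.01567591,  0.01066394, -0.43684698]), 'wrist_torque': array([-0.03186031, -0.00102186, -0.00317852]), 'grasp_force': 0.0, 'opening': 0.9986955084980242}
```

View pics/top0.png

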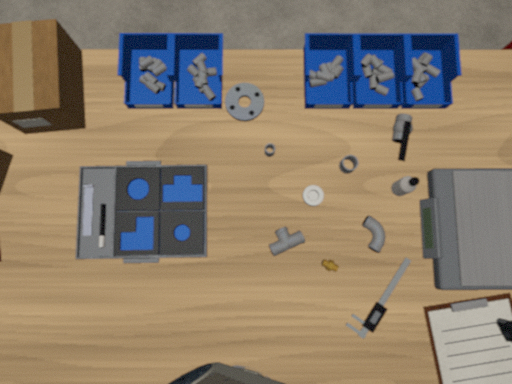

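View pics/side0.png

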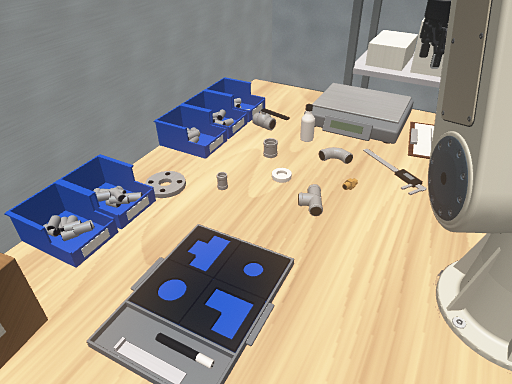

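The top view shows the tray at left: wide nest about (138,188), tee nest (182,188), elbow nest (138,234), slim nest (181,232). The fittings are the tee (287,240), elbow (374,233), wide sleeve (348,164) and slim sleeve (269,150). The reel is at (313,195) and the bottle at (405,186).

```bash
cat > h.py <<'E'
import cv2, numpy as np
from rig import r
def cam(n):
    p=r.camera_params(n); K=np.array([[p['fx'],0,p['cx']],[0,p['fy'],p['cy']],[0,0,1.]])
    return K,np.array(p['rvec'],float),np.array(p['tvec'],float)
def proj(n,P):
    K,rv,t=cam(n); return cv2.projectPoints(np.array(P,float).reshape(-1,3),rv,t,K,None)[0].reshape(-1,2)
def unproj(n,uv,z):
    K,rv,t=cam(n); R=cv2.Rodrigues(rv)[0]
    uv=np.array(uv,float).reshape(-1,2); d=(R.T@np.linalg.inv(K)@np.c_[uv,np.ones(len(uv))].T).T
    c=-R.T@t; return c+d*((z-c[2])/d[:,2])[:,None]
E
python3 - <<'E'
from h import *
np.set_printoptions(precision=1,suppress=True)
print("base",proj("top",[[0,0,0],[281.8,-557.8,256]]))
K,rv,t=cam("top"); print("cam",-cv2.Rodrigues(rv)[0].T@t)
im=cv2.imread("pics/top0.png"); hsv=cv2.cvtColor(im,cv2.COLOR_BGR2HSV)
blue=((hsv[...,0]>100)&(hsv[...,0]<120)&(hsv[...,1]>150)&(hsv[...,2]>120)).astype(np.uint8); blue[:140]=0
n,l,s,c=cv2.connectedComponentsWithStats(blue)
for i in range(1,n):
    if s[i,4]>50:
        ct=cv2.findContours((l==i).astype(np.uint8),0,2)[0][0]
        print(s[i],c[i],unproj("top",c[i],12)[0], unproj("top",s[i,:2]-.5,12)[0],unproj("top",s[i,:2]+s[i,2:4]-.5,12)[0])
# silver crops
a=cv2.resize(im[130:270,250:430],None,fx=4.4,fy=4.2,interpolation=cv2.INTER_CUBIC); cv2.imwrite("pics/crop.png",a[:590])
for nm,uv,z in [("tee",(287,240),16),("elbow",(374,233),16),("wide",(348,164),22),("slim",(269.5,150),20),("reel",(313,195),7),("bottle",(400,188),0)]: print(nm,unproj("top",uv,z)[0])
E
```

```text
base [[236.  422.6]
 [523.3 313.7]]
cam [ 388.7  -32.9 1091.8]
[163 175  39  27 786] [182.  189.9] [563.3 139.4  12. ] [603.7 190.3  12. ] [533.2  88.9  12. ]
[128 179  21  20 338] [137.9 188.6] [567.1 252.3  12. ] [593.5 279.8  12. ] [541.4 224.2  12. ]
[120 217  33  33 813] [138.7 235.3] [447.7 245.8  12. ] [495.5 296.1  12. ] [412.1 210.   12. ]
[174 225  16  16 198] [181.6 232.2] [455.1 138.   12. ] [474.7 158.9  12. ] [434.2 117.7  12. ]
tee [ 434.3 -127.9   16. ]
elbow [ 451.  -348.4   16. ]
wide [ 628.2 -287.8   22. ]
slim [666.1 -86.   20. ]
reel [ 549.9 -197.7    7. ]
bottle [ 568.8 -426.7    0. ]
```

View pics/crop.png

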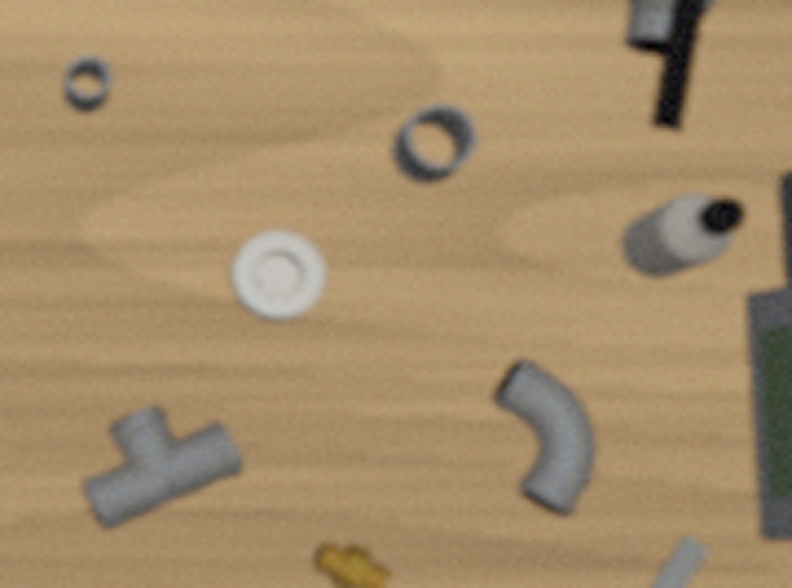

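The zoom shows the tee with its branch pointing up and left, the elbow with its bend to the right and limbs up-left and down-left, both sleeves upright, and the bottle and reel well clear. Next I fit the poses to the silhouettes.

```bash
cat > fit.py <<'E'
from h import *
from scipy.optimize import minimize
def tube(a,b,rad,n=30):
    a,b=np.array(a,float),np.array(b,float); d=(b-a)/np.linalg.norm(b-a)
    u=np.cross(d,[0,0,1]) if abs(d[2])<.9 else np.array([1.,0,0]); v=np.cross(d,u)
    th=np.linspace(0,2*np.pi,40); s=np.linspace(0,1,n)
    return (a+(b-a)*s[:,None])[:,None,:]+rad*(np.cos(th)[:,None]*u+np.sin(th)[:,None]*v)[None]
P={}
P['tee']=[tube([-12,-44,16],[-12,44,16],16),tube([-12,0,16],[28,0,16],16)]
th=np.linspace(np.pi,1.5*np.pi,25); ph=np.linspace(0,2*np.pi,40)
arc=np.stack([15+np.outer(np.cos(th),34+16*np.cos(ph)),15+np.outer(np.sin(th),34+16*np.cos(ph)),np.outer(np.ones(25),16+16*np.sin(ph))],-1)
P['elbow']=[tube([15,-19,16],[35,-19,16],16),tube([-19,15,16],[-19,35,16],16),arc]
P['sleeve_wide']=[tube([0,0,0],[0,0,44],21)]; P['sleeve_slim']=[tube([0,0,0],[0,0,40],14)]
S=6
def render(cam_,name,x,y,yaw,box,z0=0):
    m=np.zeros(((box[3]-box[1])*S,(box[2]-box[0])*S),np.uint8); c,s=np.cos(yaw),np.sin(yaw)
    for g in P[name]:
        for i in range(len(g)-1):   # convex hull of consecutive rings
            q=g[i:i+2].reshape(-1,3); q=np.c_[q[:,0]*c-q[:,1]*s+x,q[:,0]*s+q[:,1]*c+y,q[:,2]+z0]
            uv=(proj(cam_,q)-box[:2]+.5)*S-.5
            cv2.fillConvexPoly(m,cv2.convexHull(np.round(uv*16).astype(np.int32)),1,shift=4)
    return m
def fit(im,cam_,name,p0,box,yaw=True):
    # steel is unsaturated, wood is not; sleeves are compared as filled outlines
    h=cv2.cvtColor(im,cv2.COLOR_BGR2HSV)[box[1]:box[3],box[0]:box[2],1]
    m=(cv2.resize(h,None,fx=S,fy=S,interpolation=cv2.INTER_LINEAR)<70).astype(np.uint8)
    cs=max(cv2.findContours(m,0,2)[0],key=cv2.contourArea); m[:]=0; cv2.drawContours(m,[cs],-1,1,-1)
    f=lambda p:1-(lambda q:(q&m).sum()/(q|m).sum())(render(cam_,name,p[0],p[1],p[2]/50 if yaw else 0,box))
    sx=np.array([p0[0],p0[1],p0[2]*50]); 
    o=minimize(f,sx,method='Nelder-Mead',options=dict(initial_simplex=np.vstack([sx]+[sx+d for d in 12*np.eye(3)]),maxiter=120,xatol=.1,fatol=1e-4))
    return o.x[0],o.x[1],o.x[2]/50,1-o.fun
E
python3 - <<'E'
from fit import *
im=cv2.imread("pics/top0.png")
for n,p0,box,y in [('tee',(434,-128,.35),(262,220,312,262),1),('elbow',(451,-348,.6),(354,210,392,258),1),
  ('sleeve_wide',(628,-288,0),(332,150,364,176),0),('sleeve_slim',(666,-86,0),(258,140,281,160),0)]:
    print(n,np.round(fit(im,"top",n,p0,box,y),3))
E
```

```text
Traceback (most recent call last):
  File "fit.py", line 30, in fit
    o=minimize(f,sx,method='Nelder-Mead',options=dict(initial_simplex=np.vstack([sx]+[sx+d for d in 12*np.eye(3)]),maxiter=120,xatol=.1,fatol=1e-4))
  File "fit.py", line 28, in <lambda>
    f=lambda p:1-(lambda q:(q&m).sum()/(q|m).sum())(render(cam_,name,p[0],p[1],p[2]/50 if yaw else 0,box))
                                                    ~~~~~~^^^^^^^^^^^^^^^^^^^^^^^^^^^^^^^^^^^^^^^^^^^^^^^
  File "fit.py", line 20, in render
    uv=(proj(cam_,q)-box[:2]+.5)*S-.5
        ~~~~^^^^^^^^
  File "h.py", line 7, in proj
    K,rv,t=cam(n); return cv2.projectPoints(np.array(P,float).reshape(-1,3),rv,t,K,None)[0].reshape(-1,2)
           ~~~^^^
  File "h.py", line 4, in cam
    p=r.camera_params(n); K=np.array([[p['fx'],0,p['cx']],[0,p['fy'],p['cy']],[0,0,1.]])
ValueError: time passes only in moves, steps and waits
```

```bash
sed -i 's/^def cam/import functools\n@functools.cache\ndef cam/' h.py
python3 - <<'E'
from fit import *
im=cv2.imread("pics/top0.png"); vis=im.copy()
for n,p0,box,y in [('tee',(434,-128,.45),(262,220,312,262),1),('elbow',(451,-340,.78),(354,210,392,258),1),
  ('sleeve_wide',(628,-288,0),(332,150,364,176),0),('sleeve_slim',(666,-86,0),(258,140,281,160),0)]:
    o=fit(im,"top",n,p0,box,y); print(n,np.round(o,3))
s=cv2.imread("pics/side0.png")
print(r.sense()['clock'])
E
```

```text
tee [ 4.38880e+02 -1.21686e+02  4.29000e-01  9.53000e-01]
elbow [ 450.004 -346.192    1.016    0.913]
sleeve_wide [ 6.29580e+02 -2.88847e+02  4.10000e-02  9.32000e-01]
sleeve_slim [ 6.68612e+02 -8.59310e+01 -9.30000e-02  8.91000e-01]
0.1
```

```bash
python3 - <<'E'
from fit import *
D={'tee':(438.9,-121.7,.429),'elbow':(450,-346.2,1.016),'sleeve_wide':(629.6,-288.8,0),'sleeve_slim':(668.6,-85.9,0)}
box={'top':(250,135,400,260),'side':(205,125,365,220)}; out=[]
for c in box:
    b=box[c]; im=cv2.imread(f"pics/{c}0.png")[b[1]:b[3],b[0]:b[2]]; im=cv2.resize(im,None,fx=S,fy=S,interpolation=cv2.INTER_CUBIC)
    for n,p in D.items(): cv2.drawContours(im,cv2.findContours(render(c,n,*p,b),0,2)[0],-1,(0,0,255),2)
    out.append(cv2.resize(im,(560,int(560*im.shape[0]/im.shape[1]))))
v=np.vstack(out); v=cv2.resize(v,(int(v.shape[1]*600/v.shape[0]),600),interpolation=cv2.INTER_AREA); cv2.imwrite("pics/ov.png",v)
E
```

```text
(no output)
```

View pics/ov.png

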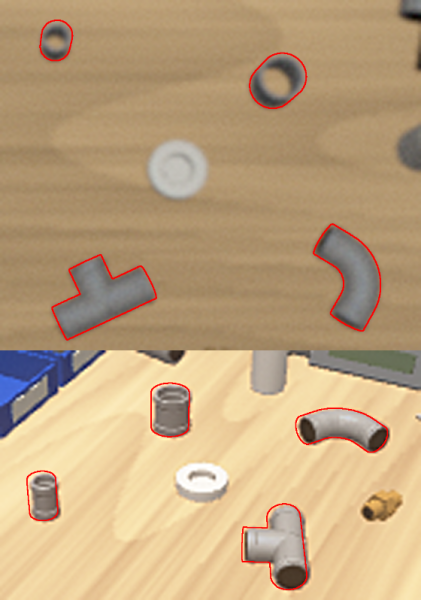

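The outlines match in both cameras, to about 1 mm. Now the nests, fitted the same way.

```bash
cat > goto.py <<'E'
# usage: goto.py x y z yaw -> turn about tool z, then shift along the turned tool's axes (tool pointing down)
from h import *; import sys
x,y,z,w=map(float,sys.argv[1:5]); s=r.sense(); p=s['eef_pos']; w0=s['tcp_rot'][2]
d=(w-w0+np.pi)%(2*np.pi)-np.pi
dx,dy=x-p[0],y-p[1]
print("at",np.round(p,1),"rpy",np.round(s['tcp_rot'],3),"clock",s['clock'],"q",np.round(s['qpos'],2))
print("rz %.3f"%-d,"shift m: x %.4f y %.4f z %.4f"%((dx*np.cos(w)+dy*np.sin(w))/1e3,(dx*np.sin(w)-dy*np.cos(w))/1e3,(p[2]-z)/1e3), "q6 end ~ %.2f (q1 %.2f)"%((np.arctan2(y,x)+np.pi/2-(w0+d)),np.arctan2(y,x)))
E
python3 - <<'E'
from fit import *
t=np.linspace(0,2*np.pi,60)
Q={'wide':27*np.c_[np.cos(t),np.sin(t)],'slim':20*np.c_[np.cos(t),np.sin(t)],
'elbow':np.array([[-41,-41],[41,-41],[41,3],[3,3],[3,41],[-41,41.]]),'tee':np.array([[-34,-50],[10,-50],[10,-22],[34,-22],[34,22],[10,22],[10,50],[-34,50.]])}
im=cv2.imread("pics/top0.png"); hs=cv2.cvtColor(im,cv2.COLOR_BGR2HSV)[...,1]
for n,p0,b in [('wide',(567,251,0),(122,172,156,205)),('tee',(567,139,0),(158,170,206,206)),('elbow',(455,252,0),(116,213,158,254)),('slim',(455,138,0),(168,220,196,246))]:
    h=hs[b[1]:b[3],b[0]:b[2]]; m=cv2.resize(h,None,fx=S,fy=S)>(int(h.min())+int(h.max()))/2
    def f(p):
        c,s=np.cos(p[2]/50),np.sin(p[2]/50); q=Q[n]@np.array([[c,s],[-s,c]])+p[:2]; o=None
        for z in (12,19):
            k=np.zeros(m.shape,np.uint8); uv=(proj("top",np.c_[q,np.full(len(q),z)])-b[:2]+.5)*S-.5
            cv2.fillPoly(k,[np.round(uv*16).astype(np.int32)],1,shift=4); o=k if o is None else o&k
        return 1-(o&m).sum()/((o|m).sum())
    s0=np.array(p0,float); o=minimize(f,s0,method='Nelder-Mead',options=dict(initial_simplex=np.vstack([s0]+[s0+d for d in 5*np.eye(3)])))
    print(n,np.round([*o.x[:2],o.x[2]/50,1-o.fun],3))
E
# tee grasp: at x_local=17
python3 - <<'E'
import numpy as np
for n,x,y,w,l in [('tee',438.9,-121.7,.429,(17,0)),('elbow',450,-346.2,1.016,(23,-19))]:
    c,s=np.cos(w),np.sin(w); print(n,x+c*l[0]-s*l[1],y+s*l[0]+c*l[1],w)
E
python3 goto.py 454.4 -114.6 150 .429; python3 goto.py 478.3 -336.7 150 1.016
```

```text
wide [ 5.66982e+02  2.53478e+02 -1.70000e-02  8.63000e-01]
tee [5.67790e+02 1.38432e+02 1.00000e-02 9.10000e-01]
elbow [4.53968e+02 2.50616e+02 2.00000e-03 9.15000e-01]
slim [ 4.54772e+02  1.36899e+02 -5.00000e-03  8.55000e-01]
tee 454.359496820725 -114.62865231727402 0.429
elbow 478.2658614991152 -336.65845538118504 1.016
at [ 281.6 -557.5  255.6] rpy [-3.14  -0.     0.468] clock 0.1 q [-1.11  0.35  1.63  0.    1.16 -0.  ]
rz 0.039 shift m: x 0.3413 y -0.3309 z 0.1056 q6 end ~ 0.89 (q1 -0.25)
at [ 281.6 -557.5  255.6] rpy [-3.14  -0.     0.468] clock 0.1 q [-1.11  0.35  1.63  0.    1.16 -0.  ]
rz -0.548 shift m: x 0.2913 y 0.0509 z 0.1056 q6 end ~ -0.06 (q1 -0.61)
```

```bash
python3 -m jog '[[[0,0,-0.137],[0,0,0],0.5],[[0,0,-0.137],[0,0,0],0.5],[[0,0,-0.137],[0,0,0],0.5],[[0,0,-0.137],[0,0,0],0.5],[[0,0,0],[0.0485,0.0085,0],0.5],[[0,0,0],[0.0485,0.0085,0.015],0.5],[[0,0,0],[0.0485,0.0085,0.015],0.5],[[0,0,0],[0.0485,0.0085,0.015],0.5],[[0,0,0],[0.0485,0.0085,0.02],0.5],[[0,0,0],[0.0485,0.0085,0.02],0.5],[[0,0,0],[0,0,0],0.5]]' 80; python3 goto.py 478.3 -336.7 35 1.016
```

```text
clock: 1.2
eef_pos: [473.4, -340.1, 172.2]
tcp_rot: [-3.137, -0.002, 1.02]
contact_force: [-0.6, 0.5, -0.3]
opening: 0.753
grasp_force: 0.0
at [ 473.4 -340.1  172.2] rpy [-3.137e+00 -2.000e-03  1.020e+00] clock 1.2 q [-0.63  0.38  1.8   0.    0.97 -0.08]
rz 0.004 shift m: x 0.0054 y 0.0024 z 0.1372 q6 end ~ -0.06 (q1 -0.61)
```

```bash
python3 -m jog '[[[0,0,0],[0,0,0.03],0.5],[[0,0,0],[0,0,0.03],0.5],[[0,0,0],[0,0,0],0.5],[[0,0,0],[0,0,0],0.5],[[0,0,0],[0,0,0],0.5]]'; python3 goto.py 478.3 -336.7 35 1.016
```

```text
clock: 1.7
eef_pos: [472.3, -345.8, 116.4]
tcp_rot: [3.14, 0.0, 1.015]
contact_force: [0.4, -0.9, 0.9]
opening: 0.749
grasp_force: 0.0
at [ 472.3 -345.8  116.4] rpy [3.14  0.    1.015] clock 1.7 q [-0.63  0.46  1.83 -0.    0.85 -0.08]
rz -0.001 shift m: x 0.0109 y 0.0003 z 0.0814 q6 end ~ -0.06 (q1 -0.61)
```

```bash
python3 -m jog '[[[0,0,0],[0.011,0,0.02],0.5],[[0,0,0],[0,0,0.03],0.5],[[0,0,0],[0,0,0.02],0.5],[[0,0,0],[0,0,0.0115],0.5],[[0,0,0],[0,0,0],0.5],[[0,0,0],[0,0,0],0.5],[[0,0,0],[0,0,0],0.5]]'; python3 goto.py 478.3 -336.7 35 1.016
python3 - <<'E'
from rig import r
import cv2,numpy as np
a=r.grab_frame("side")[100:240,200:400,::-1]; b=r.grab_frame("top")[170:290,300:470,::-1]
cv2.imwrite("pics/e1.png",np.hstack([cv2.resize(a,(400,280)),cv2.resize(b,(397,280))]))
E
```

```text
clock: 2.4
eef_pos: [478.4, -336.2, 34.8]
tcp_rot: [3.139, 0.0, 1.016]
contact_force: [-0.8, 0.3, 0.2]
opening: 0.752
grasp_force: 0.0
at [ 478.4 -336.2   34.8] rpy [3.139 0.    1.016] clock 2.4 q [-0.62  0.58  1.86  0.    0.69 -0.06]
rz -0.000 shift m: x -0.0005 y 0.0002 z -0.0002 q6 end ~ -0.06 (q1 -0.61)
```

View pics/e1.png

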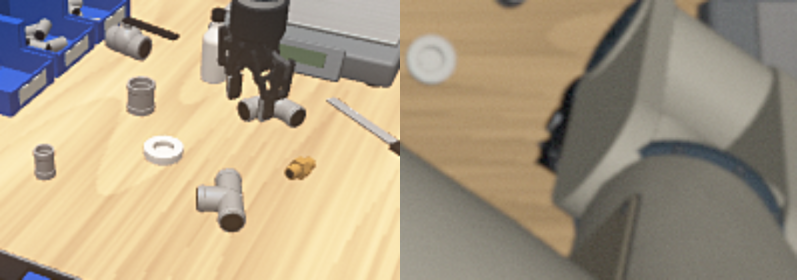

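The side view shows the jaws straddling the elbow's leg, about (268,105) in the crop. The arm covers this area in the top view. I'll close on it and lift.

```bash
python3 -m jog '[[[0,0,0],[0,0,0],-1],[[0,0,0],[0,0,0],-1],[[0,0,0],[0,0,0],-1],[[0,0,0],[0,0,0],-1],[[0,0,0],[0,0,0],-1],[[0,0,0],[0,0,0],-1],[[0,0,0],[0,0,0],-1],[[0,0,0],[0,0,0],-1]]' 80; python3 goto.py 478 231.5 47 0
```

```text
clock: 3.3
eef_pos: [477.9, -335.8, 34.2]
tcp_rot: [3.141, 0.0, 1.016]
contact_force: [-1.5, 1.6, 7.2]
opening: 0.346
grasp_force: 78.1
at [ 477.9 -335.8   34.2] rpy [3.141 0.    1.016] clock 3.3 q [-0.62  0.58  1.86 -0.    0.7  -0.06]
rz 1.016 shift m: x 0.0001 y -0.5673 z -0.0128 q6 end ~ 2.02 (q1 0.45)
```

```bash
python3 -m jog '[[[0,0,0],[0,0,-0.01],-1],[[0,0,0],[0,0,-0.02],-1],[[0,0,0],[0,0,-0.02],-1],[[0,0,0],[0,0,0],-1],[[0,0,0],[0,0,0],-1]]'
python3 - <<'E'
from rig import r
import cv2
cv2.imwrite("pics/e2.png",cv2.resize(r.grab_frame("side")[60:200,260:400,::-1],(480,480)))
E
```

```text
clock: 3.8
eef_pos: [477.7, -335.6, 83.5]
tcp_rot: [3.141, 0.0, 1.016]
contact_force: [0.8, 0.5, -2.6]
opening: 0.342
grasp_force: 79.3
```

View pics/e2.png

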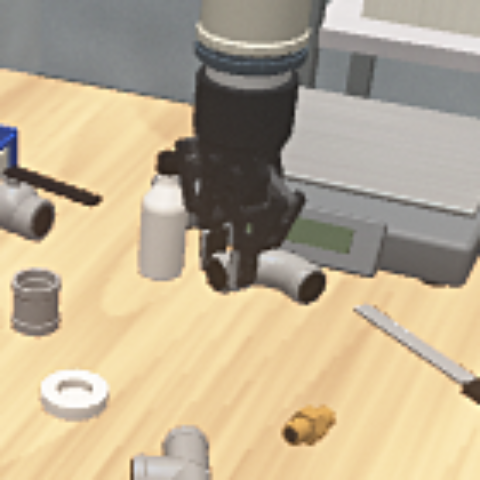

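The elbow is in the jaws, level and clear of the bench at about (265,275) in the crop. On to the tray.

```bash
python3 -m jog '[[[0,0,0],[0,0,-0.03],-1],[[0,0,0],[0,0,-0.03],-1],[[0,0,0.1],[0,0,-0.02],-1],[[0,0,0.13],[0,0,0],-1],[[0,0,0.13],[0,0,0],-1],[[0,0,0.13],[0,0,0],-1],[[0,0,0.13],[0,0,0],-1],[[0,0,0.13],[0,0,0],-1],[[0,0,0.13],[0,0,0],-1],[[0,0,0.136],[0,0,0],-1],[[0,0,0],[0,0,0],-1],[[0,0,0],[0,0,0],-1]]'; python3 goto.py 477 232 47 0
python3 -m jog '[[[0,0,0],[0,-0.025,0],-1],[[0,0,0],[0,-0.045,0],-1],[[0,0,0],[0,-0.045,0],-1],[[0,0,0],[0,-0.045,0],-1],[[0,0,0],[0,-0.045,0],-1],[[0,0,0],[0,-0.045,0],-1],[[0,0,0],[0,-0.045,0],-1],[[0,0,0],[0,-0.045,0],-1],[[0,0,0],[0,-0.045,0],-1],[[0,0,0],[0,-0.045,0],-1],[[0,0,0],[0,-0.045,0],-1],[[0,0,0],[0,-0.04,0],-1]]';python3 -m jog '[[[0,0,0],[0,-0.03,0],-1],[[0,0,0],[0,-0.015,0],-1],[[0,0,0],[0,0,0],-1],[[0,0,0],[0,0,0],-1],[[0,0,0],[0,0,0],-1]]'; python3 goto.py 477 232 47 0
```

```text
clock: 5.05
eef_pos: [477.2, -335.3, 162.5]
tcp_rot: [-3.141, 0.001, 0.004]
contact_force: [-0.8, 0.3, -2.4]
opening: 0.343
grasp_force: 79.4
at [ 477.2 -335.3  162.5] rpy [-3.141e+00  1.000e-03  4.000e-03] clock 5.05 q [-0.62  0.39  1.81 -0.    0.94  0.95]
rz 0.004 shift m: x -0.0002 y -0.5673 z 0.1155 q6 end ~ 2.02 (q1 0.45)
clock: 6.25
eef_pos: [477.3, 181.6, 163.3]
tcp_rot: [-3.142, -0.0, 0.004]
contact_force: [1.5, -1.1, -1.9]
opening: 0.345
grasp_force: 79.7
clock: 6.75
eef_pos: [477.6, 223.2, 163.3]
tcp_rot: [3.141, 0.001, -0.0]
contact_force: [-0.1, -0.3, -2.3]
opening: 0.344
grasp_force: 79.6
at [477.6 223.2 163.3] rpy [ 3.141e+00  1.000e-03 -0.000e+00] clock 6.75 q [ 0.43  0.32  1.93 -0.    0.9   2.01]
rz -0.000 shift m: x -0.0006 y -0.0088 z 0.1163 q6 end ~ 2.02 (q1 0.45)
```

```bash
python3 -m jog '[[[0,0,0],[0,-0.009,0.02],-1],[[0,0,0],[0,0,0.04],-1],[[0,0,0],[0,0,0.03],-1],[[0,0,0],[0,0,0.01],-1],[[0,0,0],[0,0,0],-1],[[0,0,0],[0,0,0],-1],[[0,0,0],[0,0,0],-1]]'; python3 goto.py 477 232 46.5 0
python3 - <<'E'
from fit import *
p=r.sense()['eef_pos']; b=(80,220,300,384); im=r.grab_frame("side")[b[1]:b[3],b[0]:b[2],::-1]
im=cv2.resize(im,None,fx=S,fy=S,interpolation=cv2.INTER_CUBIC)
cv2.drawContours(im,cv2.findContours(render("side","elbow",p[0]-23,p[1]+19,0,b,p[2]-34.5),0,2)[0],-1,(0,0,255),2)
cv2.imwrite("pics/e3.png",cv2.resize(im,(780,581),interpolation=cv2.INTER_AREA))
E
```

```text
clock: 7.45
eef_pos: [478.9, 233.7, 65.0]
tcp_rot: [-3.14, -0.002, -0.001]
contact_force: [-0.2, 0.2, -2.0]
opening: 0.342
grasp_force: 79.5
at [478.9 233.7  65. ] rpy [-3.14e+00 -2.00e-03 -1.00e-03] clock 7.45 q [0.45 0.47 1.97 0.   0.69 2.02]
rz -0.001 shift m: x -0.0019 y 0.0017 z 0.0185 q6 end ~ 2.02 (q1 0.45)
```

View pics/e3.png

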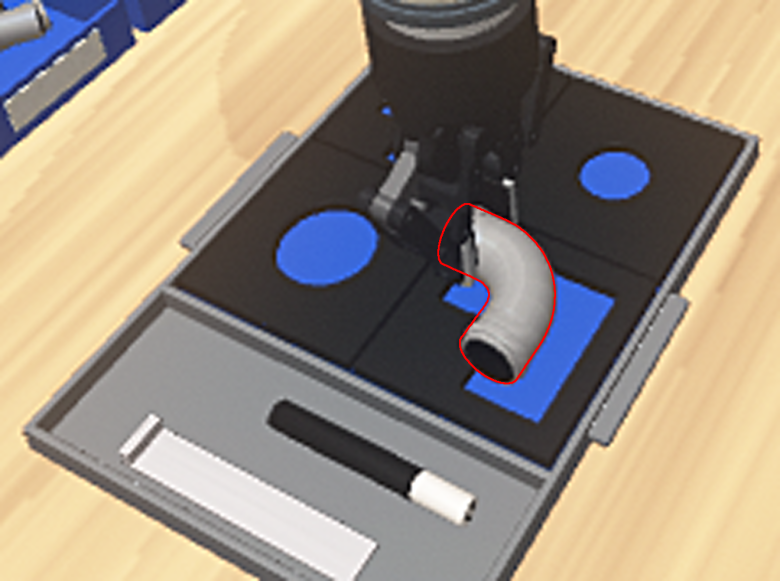

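The elbow is held where predicted, with its outline at (460–555, 205–383), over the L pocket. I'll lower it.

```bash
python3 -m jog '[[[0,0,0],[-0.002,0.002,0],-1],[[0,0,0],[0,0,0.006],-1],[[0,0,0],[0,0,0.005],-1],[[0,0,0],[0,0,0.003],-1],[[0,0,0],[0,0,0.002],-1],[[0,0,0],[0,0,0],-1],[[0,0,0],[0,0,0],-1]]'; python3 goto.py 477 232 46.5 0
```

```text
clock: 8.2
eef_pos: [475.7, 231.5, 47.3]
tcp_rot: [3.142, 0.0, -0.0]
contact_force: [-0.1, 0.6, -1.7]
opening: 0.342
grasp_force: 79.7
at [475.7 231.5  47.3] rpy [ 3.142  0.    -0.   ] clock 8.2 q [0.45 0.5  1.98 0.   0.66 2.02]
rz -0.000 shift m: x 0.0013 y -0.0005 z 0.0008 q6 end ~ 2.02 (q1 0.45)
```

```bash
python3 -m jog '[[[0,0,0],[0.001,0,0.001],-1],[[0,0,0],[0,0,0.0005],-1],[[0,0,0],[0,0,0],-1],[[0,0,0],[0,0,0],-1]]';  python3 -m jog '[[[0,0,0],[0,0,0],0.1],[[0,0,0],[0,0,0],0.1],[[0,0,0],[0,0,0],0.1],[[0,0,0],[0,0,0],0.1],[[0,0,0],[0,0,0],0.1],[[0,0,0],[0,0,-0.02],0.1],[[0,0,0],[0,0,-0.03],0.1],[[0,0,0],[0,0,-0.04],0.1],[[0,0,0],[0,0,-0.04],0.1],[[0,0,0],[0,0,0],0.1],[[0,0,0],[0,0,0],0.1]]'; python3 goto.py 454.4 -114.6 100 .429
```

```text
clock: 8.6
eef_pos: [477.0, 231.5, 46.3]
tcp_rot: [-3.141, -0.001, -0.0]
contact_force: [-0.5, -0.7, 3.2]
opening: 0.345
grasp_force: 80.3
clock: 9.7
eef_pos: [477.1, 231.6, 176.7]
tcp_rot: [-3.141, -0.002, -0.0]
contact_force: [-0.8, -0.5, -0.8]
opening: 0.545
grasp_force: 0.0
at [477.1 231.6 176.7] rpy [-3.141e+00 -2.000e-03 -0.000e+00] clock 9.7 q [0.45 0.3  1.91 0.   0.93 2.02]
rz -0.429 shift m: x -0.1647 y 0.3054 z 0.0767 q6 end ~ 0.89 (q1 -0.25)
```

Force reversed to +3 N on touchdown, then released. Now to the tee; I'll check the elbow on the way.

```bash
python3 -m jog '[[[0,0,-0.143],[0,0,0],0.5],[[0,0,-0.143],[0,0,0],0.5],[[0,0,-0.143],[0,0,0],0.5],[[0,0,0],[-0.0205,0.038,0],0.5],[[0,0,0],[-0.0205,0.038,0],0.5],[[0,0,0],[-0.0205,0.038,0],0.5],[[0,0,0],[-0.0205,0.038,0],0.5],[[0,0,0],[-0.0205,0.038,0.015],0.5],[[0,0,0],[-0.0205,0.038,0.015],0.5],[[0,0,0],[-0.0205,0.038,0.02],0.5],[[0,0,0],[-0.0205,0.038,0.02],0.5],[[0,0,0],[0,0,0],0.5]]'; python3 -m jog '[[[0,0,0],[0,0,0],0.5],[[0,0,0],[0,0,0],0.5]]'; python3 goto.py 454.4 -114.6 35 .429
python3 - <<'E'
from fit import *
for c,b in (("side",(80,220,300,384)),("top",(70,155,215,265))):
    im=np.ascontiguousarray(r.grab_frame(c)[b[1]:b[3],b[0]:b[2],::-1]); im=cv2.resize(im,None,fx=S,fy=S,interpolation=cv2.INTER_CUBIC)
    cv2.drawContours(im,cv2.findContours(render(c,"elbow",454,250.5,0,b,12),0,2)[0],-1,(0,0,255),2)
    cv2.imwrite(f"pics/e4{c}.png",cv2.resize(im,(400,300),interpolation=cv2.INTER_AREA))
cv2.imwrite("pics/e4.png",np.hstack([cv2.imread("pics/e4side.png"),cv2.imread("pics/e4top.png")]))
E
```

```text
clock: 10.9
eef_pos: [451.0, -116.5, 102.4]
tcp_rot: [-3.139, 0.005, 0.425]
contact_force: [0.1, 0.4, -0.3]
opening: 0.752
grasp_force: 0.0
clock: 11.1
eef_pos: [453.6, -112.4, 105.5]
tcp_rot: [-3.141, 0.001, 0.429]
contact_force: [0.4, -0.1, 0.2]
opening: 0.747
grasp_force: 0.0
at [ 453.6 -112.4  105.5] rpy [-3.141e+00  1.000e-03  4.290e-01] clock 11.1 q [-0.25  0.33  2.09  0.    0.73  0.9 ]
rz -0.000 shift m: x -0.0001 y 0.0023 z 0.0705 q6 end ~ 0.89 (q1 -0.25)
```

View pics/e4.png

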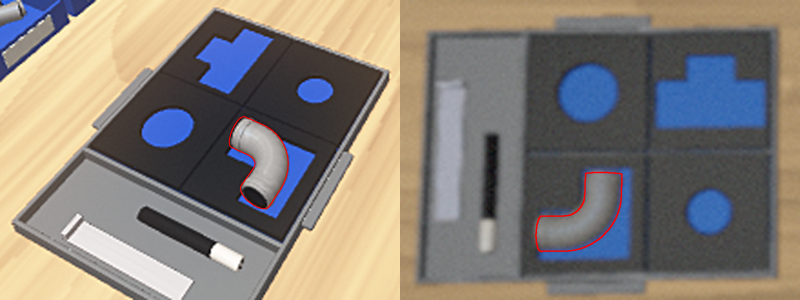

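The elbow lies flat in its pocket, matching the drawn home outline in both views. Now the tee.

```bash
python3 -m jog '[[[0,0,0],[0,0.002,0.02],0.5],[[0,0,0],[0,0,0.025],0.5],[[0,0,0],[0,0,0.02],0.5],[[0,0,0],[0,0,0.0055],0.5],[[0,0,0],[0,0,0],0.5],[[0,0,0],[0,0,0],0.5]]'; python3 goto.py 454.4 -114.6 35 .429;  python3 -m jog '[[[0,0,0],[0,0,0],-1],[[0,0,0],[0,0,0],-1],[[0,0,0],[0,0,0],-1],[[0,0,0],[0,0,0],-1],[[0,0,0],[0,0,0],-1],[[0,0,0],[0,0,0],-1],[[0,0,0],[0,0,0],-1],[[0,0,0],[0,0,0],-1]]' 80
```

```text
clock: 11.8
eef_pos: [455.4, -114.7, 36.2]
tcp_rot: [3.141, -0.001, 0.43]
contact_force: [0.4, 0.2, 0.7]
opening: 0.748
grasp_force: 0.0
at [ 455.4 -114.7   36.2] rpy [ 3.141e+00 -1.000e-03  4.300e-01] clock 11.8 q [-0.25  0.46  2.11  0.    0.57  0.89]
rz 0.001 shift m: x -0.0009 y -0.0005 z 0.0012 q6 end ~ 0.89 (q1 -0.25)
clock: 12.6
eef_pos: [455.3, -115.1, 36.6]
tcp_rot: [3.141, -0.001, 0.428]
contact_force: [-2.4, 1.9, 13.3]
opening: 0.344
grasp_force: 77.8
```

```bash
python3 -m jog '[[[0,0,0],[0,0,-0.01],-1],[[0,0,0],[0,0,-0.03],-1],[[0,0,0],[0,0,-0.04],-1],[[0,0,0],[0,0,-0.04],-1],[[0,0,0.143],[0,0,0],-1],[[0,0,0.143],[0,0,0],-1],[[0,0,0.143],[0,0,0],-1],[[0,0,0],[0,0,0],-1],[[0,0,0],[0,0,0],-1]]'; python3 goto.py 585 138.5 48.6 0
```

```text
clock: 13.5
eef_pos: [454.7, -115.1, 155.7]
tcp_rot: [3.142, -0.0, 0.004]
contact_force: [0.1, -0.3, -2.9]
opening: 0.336
grasp_force: 79.5
at [ 454.7 -115.1  155.7] rpy [ 3.142 -0.     0.004] clock 13.5 q [-0.25  0.25  2.05 -0.    0.85  1.32]
rz 0.004 shift m: x 0.1303 y -0.2536 z 0.1071 q6 end ~ 1.80 (q1 0.23)
```

```bash
python3 -m jog '[[[0,0,0],[0.0145,-0.028,0],-1],[[0,0,0],[0.0145,-0.028,0],-1],[[0,0,0],[0.0145,-0.028,0],-1],[[0,0,0],[0.0145,-0.028,0],-1],[[0,0,0],[0.0145,-0.028,0],-1],[[0,0,0],[0.0145,-0.028,0],-1],[[0,0,0],[0.0145,-0.028,0],-1],[[0,0,0],[0.0145,-0.028,0],-1],[[0,0,0.004],[0.0145,-0.03,0.03],-1],[[0,0,0],[0,0,0.03],-1],[[0,0,0],[0,0,0],-1],[[0,0,0],[0,0,0],-1]]'; python3 -m jog '[[[0,0,0],[0,0,0],-1],[[0,0,0],[0,0,0.025],-1],[[0,0,0],[0,0,0],-1],[[0,0,0],[0,0,0],-1]]';python3 goto.py 585 138.5 48.6 0
python3 - <<'E'
from fit import *
p=r.sense()['eef_pos']; b=(80,180,320,360); im=r.grab_frame("side")[b[1]:b[3],b[0]:b[2],::-1]
im=cv2.resize(im,None,fx=S,fy=S,interpolation=cv2.INTER_CUBIC)
cv2.drawContours(im,cv2.findContours(render("side","tee",p[0]-17.5,p[1],0,b,p[2]-36.6),0,2)[0],-1,(0,0,255),2)
cv2.imwrite("pics/t3.png",cv2.resize(im,(720,540),interpolation=cv2.INTER_AREA))
E
```

```text
clock: 14.7
eef_pos: [584.6, 138.5, 95.2]
tcp_rot: [3.141, 0.002, -0.002]
contact_force: [-0.5, -0.2, -2.4]
opening: 0.339
grasp_force: 80.2
clock: 15.1
eef_pos: [585.6, 138.5, 71.6]
tcp_rot: [-3.142, -0.0, -0.004]
contact_force: [-0.0, -0.5, -2.1]
opening: 0.337
grasp_force: 80.1
at [585.6 138.5  71.6] rpy [-3.142 -0.    -0.004] clock 15.1 q [ 0.23  0.54  1.81 -0.    0.78  1.81]
rz -0.004 shift m: x -0.0006 y 0.0000 z 0.0230 q6 end ~ 1.80 (q1 0.23)
```

View pics/t3.png

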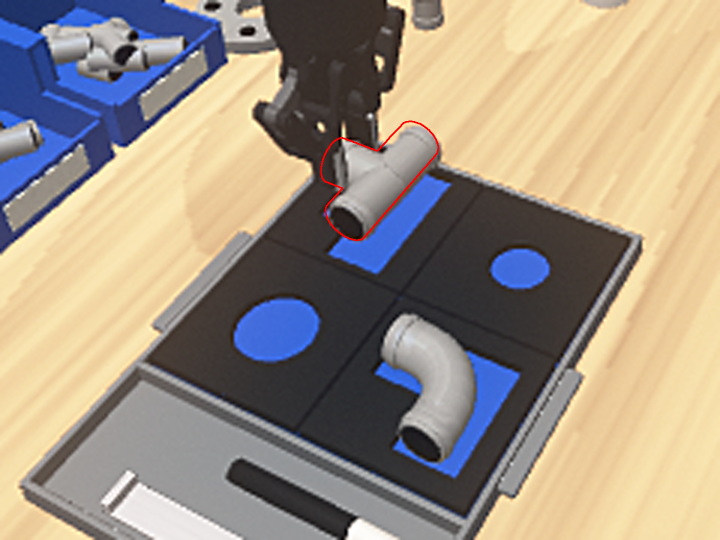

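The tee is held as predicted, outline (325–438, 122–240), lined up over the T pocket. I'll lower it.

```bash
python3 -m jog '[[[0,0,0],[0,0,0.008],-1],[[0,0,0],[0,0,0.006],-1],[[0,0,0],[0,0,0.004],-1],[[0,0,0],[0,0,0.003],-1],[[0,0,0],[0,0,0],-1],[[0,0,0],[0,0,0],-1]]'; python3 -m jog '[[[0,0,0],[0,0,0.001],-1],[[0,0,0],[0,0,0.001],-1],[[0,0,0],[0,0,0],-1],[[0,0,0],[0,0,0],-1]]'
```

```text
clock: 15.75
eef_pos: [585.3, 138.9, 49.4]
tcp_rot: [3.142, 0.0, -0.004]
contact_force: [0.4, -0.4, -2.6]
opening: 0.34
grasp_force: 80.2
clock: 16.15
eef_pos: [585.7, 139.0, 48.7]
tcp_rot: [-3.141, -0.001, -0.004]
contact_force: [-3.7, -0.3, 11.1]
opening: 0.338
grasp_force: 81.7
```

```bash
python3 -m jog '[[[0,0,0],[0,0,0],0.1],[[0,0,0],[0,0,0],0.1],[[0,0,0],[0,0,0],0.1],[[0,0,0],[0,0,0],0.1],[[0,0,0],[0,0,0],0.1],[[0,0,0],[0,0,-0.02],0.1],[[0,0,0],[0,0,-0.03],0.1],[[0,0,0],[0,0,-0.03],0.1],[[0,0,0],[0,0,-0.04],0.1],[[0,0,0],[0.005,0.04,0],0.7],[[0,0,0],[0.005,0.04,0],0.7],[[0,0,0],[0.005,0.04,0],0.7]]'; python3 -m jog '[[[0,0,0],[0.005,0.04,0],0.7],[[0,0,0],[0.005,0.04,0],0.7],[[0,0,0],[0.005,0.04,0],0.7],[[0,0,0],[0.005,0.04,0],0.7],[[0,0,0],[0.005,0.04,0],0.7],[[0,0,0],[0.005,0.04,0],0.7],[[0,0,0],[0,0.028,0],0.7],[[0,0,0],[0,0,0],0.7],[[0,0,0],[0,0,0],0.7],[[0,0,0],[0,0,0],0.7]]'; python3 goto.py 629.6 -288.8 35 0
python3 - <<'E'
from fit import *
for c,b in (("side",(80,200,300,364)),("top",(70,155,215,265))):
    im=np.ascontiguousarray(r.grab_frame(c)[b[1]:b[3],b[0]:b[2],::-1]); im=cv2.resize(im,None,fx=S,fy=S,interpolation=cv2.INTER_CUBIC)
    cv2.drawContours(im,cv2.findContours(render(c,"tee",567.8,139,0,b,12),0,2)[0],-1,(0,0,255),2)
    cv2.imwrite(f"pics/t4{c}.png",cv2.resize(im,(400,300),interpolation=cv2.INTER_AREA))
cv2.imwrite("pics/t4.png",np.hstack([cv2.imread("pics/t4side.png"),cv2.imread("pics/t4top.png")]))
E
```

```text
clock: 17.35
eef_pos: [600.0, 17.9, 168.0]
tcp_rot: [-3.142, -0.001, -0.003]
contact_force: [0.7, -0.4, -0.6]
opening: 0.846
grasp_force: 0.0
clock: 18.35
eef_pos: [628.5, -248.2, 167.2]
tcp_rot: [-3.141, 0.001, -0.004]
contact_force: [-0.2, -0.1, 0.1]
opening: 0.852
grasp_force: 0.0
at [ 628.5 -248.2  167.2] rpy [-3.141e+00  1.000e-03 -4.000e-03] clock 18.35 q [-0.38  0.52  1.59  0.    1.04  1.2 ]
rz -0.004 shift m: x 0.0011 y 0.0406 z 0.1322 q6 end ~ 1.14 (q1 -0.43)
```

View pics/t4.png

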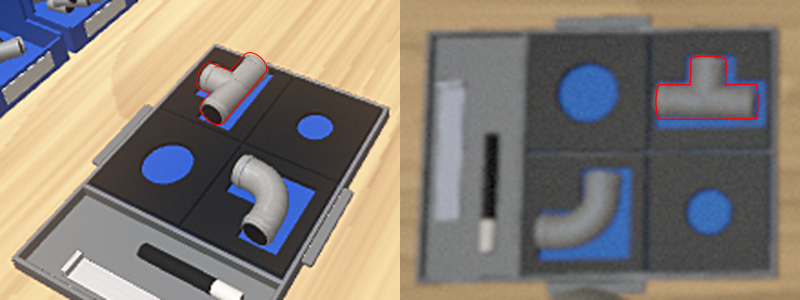

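Tee is seated flat in its pocket, within about 2 mm of the drawn home. Next is the wide sleeve.

```bash
python3 -m jog '[[[0,0,0],[0.001,0.02,0],0.7],[[0,0,0],[0,0.0205,0.02],0.7],[[0,0,0],[0,0,0.04],0.7],[[0,0,0],[0,0,0],0.7],[[0,0,0],[0,0,0],0.7],[[0,0,0],[0,0,0],0.7]]'; python3 goto.py 629.6 -288.8 35 0
```

```text
clock: 19.05
eef_pos: [630.6, -290.0, 109.3]
tcp_rot: [3.141, -0.002, -0.004]
contact_force: [-0.1, -0.1, 0.7]
opening: 0.851
grasp_force: 0.0
at [ 630.6 -290.   109.3] rpy [ 3.141e+00 -2.000e-03 -4.000e-03] clock 19.05 q [-0.43  0.61  1.58  0.    0.95  1.14]
rz -0.004 shift m: x -0.0010 y -0.0012 z 0.0743 q6 end ~ 1.14 (q1 -0.43)
```

```bash
python3 -m jog '[[[0,0,0],[-0.001,-0.001,0.025],0.7],[[0,0,0],[0,0,0.025],0.7],[[0,0,0],[0,0,0.02],0.7],[[0,0,0],[0,0,0.004],0.7],[[0,0,0],[0,0,0],0.7],[[0,0,0],[0,0,0],0.7]]'; python3 -m jog '[[[0,0,0],[0,0,0],-1],[[0,0,0],[0,0,0],-1],[[0,0,0],[0,0,0],-1],[[0,0,0],[0,0,0],-1],[[0,0,0],[0,0,0],-1],[[0,0,0],[0,0,0],-1],[[0,0,0],[0,0,0],-1],[[0,0,0],[0,0,0],-1]]' 60; python3 -m jog '[[[0,0,0],[0,0,-0.01],-1],[[0,0,0],[0,0,-0.03],-1],[[0,0,0],[0,0,-0.04],-1],[[0,0,0],[0,0,-0.04],-1],[[0,0,0],[0,0,0],-1],[[0,0,0],[0,0,0],-1]]'; python3 goto.py 567 252 47 0
```

```text
clock: 19.65
eef_pos: [629.7, -289.1, 35.4]
tcp_rot: [3.141, -0.002, -0.004]
contact_force: [-0.3, -0.8, 0.7]
opening: 0.847
grasp_force: 0.0
clock: 20.45
eef_pos: [629.3, -289.1, 34.9]
tcp_rot: [3.141, -0.002, -0.004]
contact_force: [-0.2, 1.0, 6.3]
opening: 0.475
grasp_force: 60.1
clock: 21.05
eef_pos: [629.0, -289.0, 155.0]
tcp_rot: [3.141, -0.002, -0.004]
contact_force: [0.5, 0.7, -1.9]
opening: 0.473
grasp_force: 60.9
at [ 629. -289.  155.] rpy [ 3.141e+00 -2.000e-03 -4.000e-03] clock 21.05 q [-0.43  0.55  1.56 -0.    1.03  1.14]
rz -0.004 shift m: x -0.0620 y -0.5410 z 0.1080 q6 end ~ 1.99 (q1 0.42)
```

```bash
python3 -m jog '[[[0,0,-0.004],[-0.0048,-0.022,0],-1],[[0,0,0],[-0.0048,-0.043,0],-1],[[0,0,0],[-0.0048,-0.043,0],-1],[[0,0,0],[-0.0048,-0.043,0],-1],[[0,0,0],[-0.0048,-0.043,0],-1],[[0,0,0],[-0.0048,-0.043,0],-1],[[0,0,0],[-0.0048,-0.043,0],-1],[[0,0,0],[-0.0048,-0.043,0],-1],[[0,0,0],[-0.0048,-0.043,0],-1],[[0,0,0],[-0.0048,-0.043,0],-1],[[0,0,0],[-0.0048,-0.043,0],-1],[[0,0,0],[-0.0048,-0.043,0],-1]]'; python3 -m jog '[[[0,0,0],[-0.0048,-0.03,0],-1],[[0,0,0],[0,-0.016,0.02],-1],[[0,0,0],[0,0,0.03],-1],[[0,0,0],[0,0,0.03],-1],[[0,0,0],[0,0,0],-1],[[0,0,0],[0,0,0],-1],[[0,0,0],[0,0,0],-1]]'; python3 goto.py 567 252 47 0
```

```text
clock: 22.25
eef_pos: [569.5, 207.5, 151.8]
tcp_rot: [3.141, 0.003, -0.0]
contact_force: [0.7, -0.7, -1.8]
opening: 0.473
grasp_force: 60.9
clock: 22.95
eef_pos: [567.0, 252.3, 74.4]
tcp_rot: [-3.141, -0.001, -0.001]
contact_force: [-0.0, -0.5, -1.4]
opening: 0.47
grasp_force: 61.2
at [567.  252.3  74.4] rpy [-3.141e+00 -1.000e-03 -1.000e-03] clock 22.95 q [0.42 0.56 1.77 0.   0.81 1.99]
rz -0.001 shift m: x 0.0000 y 0.0003 z 0.0274 q6 end ~ 1.99 (q1 0.42)
```

```bash
python3 -m jog '[[[0,0,0],[0,0,0.012],-1],[[0,0,0],[0,0,0.007],-1],[[0,0,0],[0,0,0.004],-1],[[0,0,0],[0,0,0.003],-1],[[0,0,0],[0,0,0],-1],[[0,0,0],[0,0,0],-1]]'; python3 -m jog '[[[0,0,0],[0,0,0.001],-1],[[0,0,0],[0,0,0.001],-1],[[0,0,0],[0,0,0],-1],[[0,0,0],[0,0,0],-1]]'
```

```text
clock: 23.55
eef_pos: [566.4, 252.3, 47.5]
tcp_rot: [-3.142, -0.0, -0.0]
contact_force: [-0.3, 0.3, -1.5]
opening: 0.469
grasp_force: 61.3
clock: 23.95
eef_pos: [566.6, 252.4, 46.8]
tcp_rot: [-3.141, -0.001, -0.0]
contact_force: [-3.7, -2.0, 11.3]
opening: 0.471
grasp_force: 62.7
```

```bash
python3 -m jog '[[[0,0,0],[0,0,0],0.25],[[0,0,0],[0,0,0],0.25],[[0,0,0],[0,0,0],0.25],[[0,0,0],[0,0,0],0.25],[[0,0,0],[0,0,0],0.25],[[0,0,0],[0,0,-0.02],0.25],[[0,0,0],[0,0,-0.03],0.25],[[0,0,0],[0,0,-0.03],0.25],[[0,0,0],[0,0,-0.04],0.25],[[0,0,0],[0.01,0.034,0],0.4],[[0,0,0],[0.01,0.034,0],0.4],[[0,0,0],[0.01,0.034,0],0.4]]'; python3 -m jog '[[[0,0,0],[0.01,0.034,0],0.4],[[0,0,0],[0.01,0.034,0],0.4],[[0,0,0],[0.01,0.034,0],0.4],[[0,0,0],[0.01,0.034,0],0.4],[[0,0,0],[0.01,0.034,0],0.4],[[0,0,0],[0.01,0.034,0],0.4],[[0,0,0],[0.01,0.034,0.03],0.4],[[0,0,0],[0,0,0.03],0.4],[[0,0,0],[0,0,0],0.4],[[0,0,0],[0,0,0],0.4],[[0,0,0],[0,0,0],0.4]]'; python3 goto.py 668.6 -85.9 35 0
python3 - <<'E'
from fit import *
for c,b in (("side",(80,200,300,364)),("top",(70,155,215,265))):
    im=np.ascontiguousarray(r.grab_frame(c)[b[1]:b[3],b[0]:b[2],::-1]); im=cv2.resize(im,None,fx=S,fy=S,interpolation=cv2.INTER_CUBIC)
    cv2.drawContours(im,cv2.findContours(render(c,"sleeve_wide",567,252,0,b,12),0,2)[0],-1,(0,0,255),2)
    cv2.imwrite(f"pics/w4{c}.png",cv2.resize(im,(400,300),interpolation=cv2.INTER_AREA))
cv2.imwrite("pics/w4.png",np.hstack([cv2.imread("pics/w4side.png"),cv2.imread("pics/w4top.png")]))
E
```

```text
clock: 25.15
eef_pos: [596.6, 149.4, 166.0]
tcp_rot: [-3.141, -0.001, 0.001]
contact_force: [0.8, -0.4, -0.6]
opening: 0.703
grasp_force: 0.0
clock: 26.25
eef_pos: [667.1, -87.1, 107.0]
tcp_rot: [3.141, -0.002, 0.001]
contact_force: [-0.3, -0.3, 0.6]
opening: 0.701
grasp_force: 0.0
at [667.1 -87.1 107. ] rpy [ 3.141e+00 -2.000e-03  1.000e-03] clock 26.25 q [-0.13  0.58  1.63  0.    0.92  1.44]
rz 0.001 shift m: x 0.0015 y -0.0012 z 0.0720 q6 end ~ 1.44 (q1 -0.13)
```

View pics/w4.png

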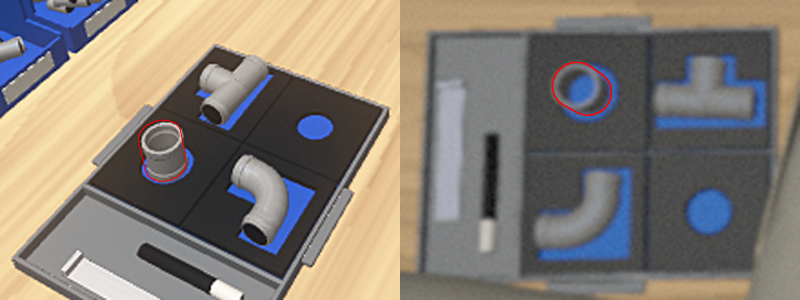

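The wide sleeve stands upright in its pocket. Last fitting is the slim sleeve.

```bash
python3 -m jog '[[[0,0,0],[0.0015,-0.001,0.025],0.4],[[0,0,0],[0,0,0.025],0.4],[[0,0,0],[0,0,0.018],0.4],[[0,0,0],[0,0,0.004],0.4],[[0,0,0],[0,0,0],0.4],[[0,0,0],[0,0,0],0.4]]'; python3 -m jog '[[[0,0,0],[0,0,0],-1],[[0,0,0],[0,0,0],-1],[[0,0,0],[0,0,0],-1],[[0,0,0],[0,0,0],-1],[[0,0,0],[0,0,0],-1],[[0,0,0],[0,0,0],-1],[[0,0,0],[0,0,0],-1],[[0,0,0],[0,0,0],-1]]' 60; python3 -m jog '[[[0,0,0],[0,0,-0.01],-1],[[0,0,0],[0,0,-0.03],-1],[[0,0,0],[0,0,-0.04],-1],[[0,0,0],[0,0,-0.04],-1],[[0,0,0],[0,0,0],-1],[[0,0,0],[0,0,0],-1]]'; python3 goto.py 454.5 137.5 47 0
```

```text
clock: 26.95
eef_pos: [668.6, -86.8, 34.5]
tcp_rot: [3.141, -0.001, -0.0]
contact_force: [1.1, 0.6, 0.5]
opening: 0.695
grasp_force: 0.0
clock: 27.75
eef_pos: [668.4, -86.9, 34.6]
tcp_rot: [3.141, -0.001, -0.0]
contact_force: [-0.7, 0.1, 5.9]
opening: 0.31
grasp_force: 58.6
clock: 28.35
eef_pos: [668.3, -86.8, 155.1]
tcp_rot: [3.141, -0.003, -0.0]
contact_force: [-0.5, -0.7, -2.2]
opening: 0.307
grasp_force: 59.1
at [668.3 -86.8 155.1] rpy [ 3.141e+00 -3.000e-03 -0.000e+00] clock 28.35 q [-0.13  0.53  1.6   0.    1.01  1.44]
rz -0.000 shift m: x -0.2138 y -0.2243 z 0.1081 q6 end ~ 1.86 (q1 0.29)
```

```bash
python3 -m jog '[[[0,0,0],[-0.0238,-0.0249,0],-1],[[0,0,0],[-0.0238,-0.0249,0],-1],[[0,0,0],[-0.0238,-0.0249,0],-1],[[0,0,0],[-0.0238,-0.0249,0],-1],[[0,0,0],[-0.0238,-0.0249,0],-1],[[0,0,0],[-0.0238,-0.0249,0],-1],[[0,0,0],[-0.0238,-0.0249,0],-1],[[0,0,0],[-0.0238,-0.0249,0],-1],[[0,0,0],[-0.0238,-0.0249,0],-1],[[0,0,0],[0,0,0],-1],[[0,0,0],[0,0,0],-1],[[0,0,0],[0,0,0],-1]]'; python3 -m jog '[[[0,0,0],[0,0,0.02],-1],[[0,0,0],[0,0,0.03],-1],[[0,0,0],[0,0,0.03],-1],[[0,0,0],[0,0,0],-1],[[0,0,0],[0,0,0],-1],[[0,0,0],[0,0,0],-1]]'; python3 goto.py 454.5 137.5 47 0
```

```text
clock: 29.55
eef_pos: [453.9, 137.0, 153.0]
tcp_rot: [3.141, 0.001, -0.0]
contact_force: [-0.0, -0.0, -1.2]
opening: 0.314
grasp_force: 59.2
clock: 30.15
eef_pos: [454.7, 137.3, 74.5]
tcp_rot: [-3.141, -0.001, -0.001]
contact_force: [-0.2, 0.4, -0.7]
opening: 0.317
grasp_force: 59.3
at [454.7 137.3  74.5] rpy [-3.141e+00 -1.000e-03 -1.000e-03] clock 30.15 q [ 0.29  0.39  2.09 -0.    0.66  1.86]
rz -0.001 shift m: x -0.0002 y -0.0002 z 0.0275 q6 end ~ 1.86 (q1 0.29)
```

```bash
python3 -m jog '[[[0,0,0],[0,0,0.012],-1],[[0,0,0],[0,0,0.007],-1],[[0,0,0],[0,0,0.004],-1],[[0,0,0],[0,0,0.003],-1],[[0,0,0],[0,0,0],-1],[[0,0,0],[0,0,0],-1]]'; python3 -m jog '[[[0,0,0],[0,0,0.001],-1],[[0,0,0],[0,0,0.001],-1],[[0,0,0],[0,0,0],-1],[[0,0,0],[0,0,0],-1]]'
```

```text
clock: 30.75
eef_pos: [453.6, 137.4, 47.4]
tcp_rot: [3.142, 0.0, -0.0]
contact_force: [1.0, -0.1, -0.6]
opening: 0.313
grasp_force: 59.3
clock: 31.15
eef_pos: [453.9, 137.5, 46.5]
tcp_rot: [-3.141, -0.001, -0.0]
contact_force: [-3.3, -0.9, 15.7]
opening: 0.312
grasp_force: 61.0
```

Touchdown came at the expected height. I'll release, back off toward -y and take a final look.

```bash
python3 -m jog '[[[0,0,0],[0,0,0],0],[[0,0,0],[0,0,0],0],[[0,0,0],[0,0,0],0],[[0,0,0],[0,0,0],0],[[0,0,0],[0,0,0],0],[[0,0,0],[0,0,-0.02],0],[[0,0,0],[0,0,-0.03],0],[[0,0,0],[0,0,-0.04],0],[[0,0,0],[0,0,-0.04],0],[[0,0,0],[0,0.04,0],0],[[0,0,0],[0,0.04,0],0],[[0,0,0],[0,0.04,0],0]]'; python3 -m jog '[[[0,0,0],[0,0.04,0],0],[[0,0,0],[0,0.04,0],0],[[0,0,0],[0,0.04,0],0],[[0,0,0],[0,0.04,0],0],[[0,0,0],[0,0,0],0],[[0,0,0],[0,0,0],0],[[0,0,0],[0,0,0],0],[[0,0,0],[0,0,0],0]]'
python3 - <<'E'
from fit import *
D={'tee':(567.5,138.5),'elbow':(454,251),'sleeve_wide':(567,252),'sleeve_slim':(454.2,137.5)}
o=[]
for c,b in (("side",(80,200,300,364)),("top",(70,155,215,265))):
    f=np.ascontiguousarray(r.grab_frame(c)[:,:,::-1]); im=cv2.resize(f[b[1]:b[3],b[0]:b[2]],None,fx=S,fy=S,interpolation=cv2.INTER_CUBIC)
    for n,p in D.items(): cv2.drawContours(im,cv2.findContours(render(c,n,*p,0,b,12),0,2)[0],-1,(0,0,255),2)
    o+=[cv2.resize(im,(400,300),interpolation=cv2.INTER_AREA),cv2.resize(f,(400,300),interpolation=cv2.INTER_AREA)]
cv2.imwrite("pics/fin.png",np.vstack([np.hstack(o[::2]),np.hstack(o[1::2])]))
E
```

```text
clock: 32.35
eef_pos: [453.5, 16.4, 175.9]
tcp_rot: [-3.142, -0.001, 0.001]
contact_force: [0.7, -0.4, -0.1]
opening: 0.5
grasp_force: 0.0
clock: 33.15
eef_pos: [453.5, -141.5, 175.3]
tcp_rot: [-3.141, 0.0, 0.001]
contact_force: [-0.1, 0.3, 1.0]
opening: 0.501
grasp_force: 0.0
```

View pics/fin.png

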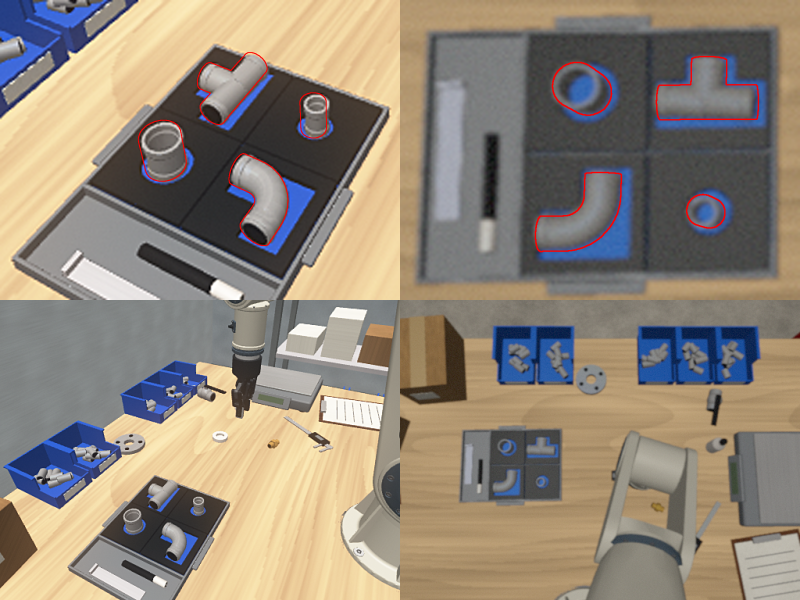

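All four fittings are seated in their nests, the bottle is standing at about (715,445) in the top view, and the reel is in place at (220,437) in the side view. Handing in.

```bash
python3 -c "
from rig import r
print(r.sign_off())"
```

```text
the job is handed in; nothing more can be done
None
```

All four fittings were set down in their own nests, the bottle and reel were left where they stood, and I handed the job in at about 33 s of the 128 s allowed; sign-off returned no verdict.

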